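# Set the shaker's speed selector to five and start it

## Task

With the fingertips only, gripping and lifting nothing, push the lever of the shaker's speed selector clockwise (seen from above), click by click, until it rests in the fifth click from the round dot (the dot is zero; each short white mark after it is one click). Only then press the round start button right down and let it come up again. Push gently, and do not disturb the dish on the shaker's platform or the things standing around.

Things in the scene. Friction and masses are not known exactly. Their poses are not given: they have to be found in the camera images.
- shaker: The shaker, fixed: a low white box with a flat grey control deck, 235 mm deep, 190 mm wide, deck 60 mm above the worktop. Origin on the worktop at its middle; x points from its control side (facing roughly to the robot) to its back, y to its left, z up. Front face at x = -120 mm. A platform with a rubber mat, top 74 mm above the worktop, begins at x = 7 mm and carries a petri dish.
- selector_axis (a point): Point on the selector's vertical turning axis, on the deck's surface, at x = -62, y = 33 mm in the shaker's frame; its axes are parallel to the shaker's. The deck around it is flat: nothing above 3 mm within 65 mm of the axis but the selector itself. Nine flush white marks lie round it at radius 52 mm, the first a round dot, the others short dashes.
- selector (a joint): Selector angle, rad, growing clockwise seen from above. Nine clicks 0 to 8, 0.5236 rad apart: 0 at the round dot, stops past both ends. At value q the lever points at angle 2.094 - q, anticlockwise from the shaker's x axis. A sprung detent holds it; pushed over half a step it snaps on to the next click by itself. Starts in click 0 to 3. 2 to 5 N sideways near the lever's end turns it.
- lever_tip (a point): Point in the lever, 40 mm from the axis and 16 mm above the deck; x points outward along the lever, z up. The black lever sticks out on one side of a round hub (36 mm across, 27 mm high): a bar 10 mm wide, its outer end 44 mm from the axis, from 5 to 27 mm above the deck, with a thin white line along its top.
- start (a joint): Travel of the start button, m: 0 is up, 0.006 fully down; a spring brings it back up. Fully down takes 5 N; counts as pressed from 0.0045.
- start_top (a point): Centre of the top of the start button, a round white button 26 mm across in a black housing 42 mm across on the deck, right of the selector, at x = -92, y = -62 mm in the shaker's frame. Pressed straight down.
- dish_mid (a point): Closed petri dish, 91 mm across, 15 mm high, loose on the shaker's platform; point half-way up. Leave alone.
- beaker_mid (a point): Beaker, 57 mm across, 70 mm high, loose on the worktop, left of the shaker; point half-way up. Leave alone.
- bottle_mid (a point): Small screw-cap bottle, 48 mm across, 97 mm high, loose, left of the shaker; point half-way up. Leave alone.
- marker_mid (a point): Marker pen, 138 mm long, 12 mm thick, lying on the worktop in front of the shaker; its middle. Leave alone.

How it is judged:
By the outcome, as a careful person would: the job done as asked, in the order asked, and still so for the second after the job is handed in, with the robot touching nothing.
It also fails if it takes over 38 s, if anything falls off the work surface, if the arm or the gripper's body presses on something with over 40 N, if the wrist force passes 120 N, or if a joint passes its speed limit or range.

## Robot

A 6-joint arm with a two-finger parallel gripper is mounted at the origin on the work surface; the furniture and walls round the work are solid. World frame = base frame: x ahead of the robot, y to its left, z up, the work surface at z = 0. Lengths are in mm, angles in rad, forces in N, time in s.
With the tool pointing down it reaches from about 275 to 750 mm from the base axis. Payload 10.2 kg.
Tool frame: the origin (TCP) lies midway between the tips of the shut fingers; the grasp point (between the pads) lies grasp_offset behind it (grasp_offset is the distance from the TCP to the grasp point, in mm); x points along the fingers, z is the direction in which the jaws open and shut, and the axes are right-handed (so a half turn about x gives the same grasp; the last joint's range is limited). The gripper opens to 85 mm and grips with 20 to 120 N. Pads are 22 mm wide; open, the fingers measure 114 mm over their backs; the gripper's body (76 mm by 85 mm) begins 54 mm behind the grasp point. The pads swing forward as they close: fully open they stand 13 mm farther back than shut.
Start: joints at [1.095, 0.313, 1.498, -0, 1.331, -0.223], TCP at [131.324, 508.316, 231.294] pointing down, gripper open.
Joint ranges: [-2.94, 2.94], [-0.97, 2.17], [0.19, 2.56], [-1.23, 4.37], [0.02, 3.11], [-2.88, 2.88]. Speed limits (rad/s): [2.39, 2.39, 3.01, 3.14, 3.14, 3.14].

## Interface

Orientations are given as a unit quaternion [w, x, y, z].
In Python, from rig import sense, capture, calibration, finish_job, grasp_offset gives the robot as it stands.
- The arm moves only by the shell command python3 -m jog 'ROWS' [FORCE]. ROWS is JSON, a list of rows, each an object with "linear": the shift along the tool's x, y, z scaled (see below), a list of three; "rotation": the turn, a rotation vector about the tool's x, y, z scaled (see below), a list of three; "grip": the finger opening in mm, from 0 to 85.4. A call has 1 to 20 rows; each row is the pose to reach, as a shift and turn from the pose measured when the call began, along the tool's axes at that moment; what a row does not reach only later rows make up. The controller multiplies each number of a shift by 0.3 m and each number of a turn by 0.5 rad. A row lasts 1/12 s, in which the tool goes at most 41.7 mm and 7.16 degrees, less where a joint would pass 70% of its speed; a pose out of reach is approached as far as the arm can. A call with a number of a shift or a turn outside -1 to 1 is refused whole. A call with a gripper value outside its range is refused whole. The fingers move at their own pace and stop on an object; FORCE is the grip in N (left out, the last holds). Time passes only in rows, so rows that repeat a pose let the fingers close. It gives the time, the measured TCP pose, the force and the opening at its end, in the units of the state.
- sense(): the state, without advancing time (a new reading comes with each control period).
- capture(name): name is "side" or "top"; returns (picture, depth): 480x640x3 uint8, red, green, blue; 480x640 float32, mm along the optical axis (not along the pixel's ray), 0 where there is no reading.
- calibration(name): a dict with "intrinsics" (3x3 intrinsics, pixels), "dist" ([k1, k2, p1, p2, k3] as OpenCV has them; the pictures are not rectified), "world_from_camera" (4x4, takes a point from camera to world coordinates). Camera axes: x right, y up, looking along -z (the intrinsics and any distortion apply to the point x, -y, -z); pixel columns grow to the right and rows downward; lengths in mm; the calibration is good to about 2 mm. A picture is of the moment at which its call begins. calibration takes no time and is no camera call.
- finish_job(): hands the job in, once; it reports no verdict.
The state is a dict: "time_s": time; "joints": joint angles; "dq": joint speeds; "tau": joint torques, N m; "eef_pos": TCP position; "ee_rot": TCP orientation; "force": force on the tool from outside, world axes, zero at the start; "wrist_torque": the same for the moment, N m; "grip_width": opening from 0.0 (shut) to 1.0 (fully open).
Only numpy, scipy, OpenCV 4.12 (cv2) and the standard library are available. Lean on these libraries where they do the work, as an engineer would, in place of code of your own. Each camera call takes 0.05 s, during which the arm holds its last target.

## Working session

There is one attempt and no reset: what is moved stays moved. The work goes in short steps, Python scripts to look and compute and a shell command to move; the robot and the scene stay as the last step left them, time stands still between calls to the robot, and variables do not carry over. Pictures are saved under pics/ and viewed, and the job is handed in when it is done.

```bash
mkdir -p pics; ls; python3 - <<'E'
from rig import *
import cv2
print(sense(),grasp_offset)
for n in("top","side"):
    c=calibration(n);print(n,c)
    p,d=capture(n);cv2.imwrite(f"pics/{n}0.png",p[:,:,::-1])
    import numpy as np;np.save(f"{n}0_d.npy",d)
E
```

```text
pics
{'time_s': 0.0, 'joints': array([ 1.09457149e+00,  3.13460253e-01,  1.49845681e+00,  1.03395752e-05,
        1.33100226e+00, -2.23409287e-01]), 'dq': array([-0.00044857,  0.0005698 , -0.00080641, -0.0004543 , -0.00037238,
       -0.00046575]), 'tau': array([-1.41092904e-03, -4.12269080e+01, -2.59735537e+01, -2.82953542e-04,
        4.11071276e-03,  2.54248113e-05]), 'eef_pos': array([131.20855491, 508.06696529, 230.72240774]), 'ee_rot': array([ 0.55861995, -0.43316879,  0.55947344,  0.43277941]), 'force': array([ 0.97173652, -0.22442064,  0.30811733]), 'wrist_torque': array([-0.02589825, -0.01442293,  0.02320152]), 'grip_width': 1.003845476107771} 18.700000000000003
top {'intrinsics': array([[440.06445115,   0.        , 321.61662135],
       [  0.        , 440.06445115, 239.09863421],
       [  0.        ,   0.        ,   1.        ]]), 'dist': array([-0.00535604,  0.        ,  0.        ,  0.        ,  0.        ]), 'world_from_camera': array([[-3.41531595e-03,  9.91779449e-01, -1.27913485e-01,
         3.27649651e+02],
       [-9.99828126e-01, -5.71760686e-03, -1.76359515e-02,
        -1.86317759e+02],
       [-1.82223333e-02,  1.27831268e-01,  9.91628516e-01,
         9.43525012e+02],
       [ 0.00000000e+00,  0.00000000e+00,  0.00000000e+00,
         1.00000000e+00]])}
side {'intrinsics': array([[494.72374622,   0.        , 329.8936325 ],
       [  0.        , 494.72374622, 247.54190134],
       [  0.        ,   0.        ,   1.        ]]), 'dist': array([-0.14106233,  0.        ,  0.        ,  0.        ,  0.        ]), 'world_from_camera': array([[ 8.78689275e-01,  2.03657888e-01, -4.31773810e-01,
         1.83312867e+01],
       [-4.76699550e-01,  4.23077072e-01, -7.70560400e-01,
        -9.03694442e+02],
       [ 2.57428958e-02,  8.82909540e-01,  4.68836909e-01,
         5.31981321e+02],
       [ 0.00000000e+00,  0.00000000e+00,  0.00000000e+00,
         1.00000000e+00]])}
```

View pics/top0.png

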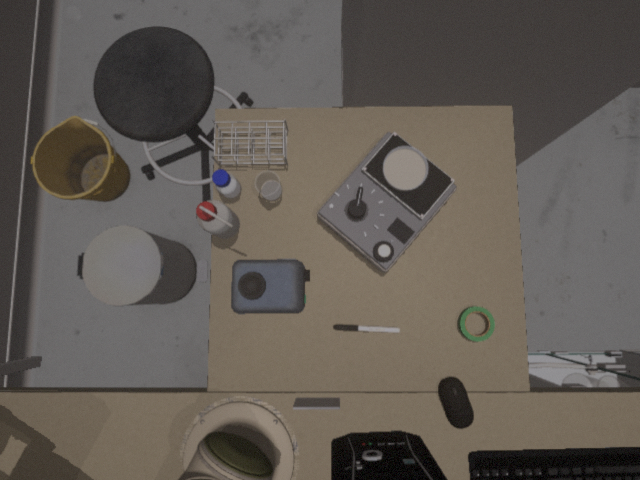

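View pics/side0.png

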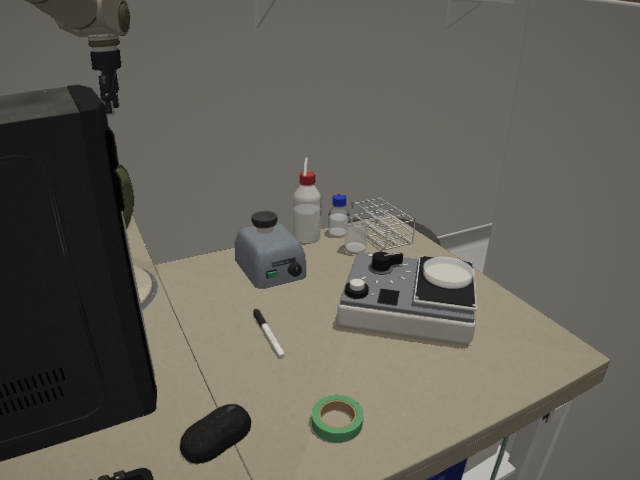

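The top view shows the shaker at about (387,200), the selector hub at (357,209) with its lever pointing up to (360,187), and the button at (383,251). I'll enlarge it.

```bash
python3 - <<'E'
import cv2
a=cv2.imread("pics/top0.png")[125:275,310:460]
cv2.imwrite("pics/top0z.png",cv2.resize(cv2.convertScaleAbs(a,alpha=1.6),(600,600),interpolation=cv2.INTER_CUBIC))
a=cv2.imread("pics/side0.png")[240:345,330:490]
cv2.imwrite("pics/side0z.png",cv2.resize(cv2.convertScaleAbs(a,alpha=1.4),(800,525),interpolation=cv2.INTER_CUBIC))
E
```

```text
(no output)
```

View pics/top0z.png

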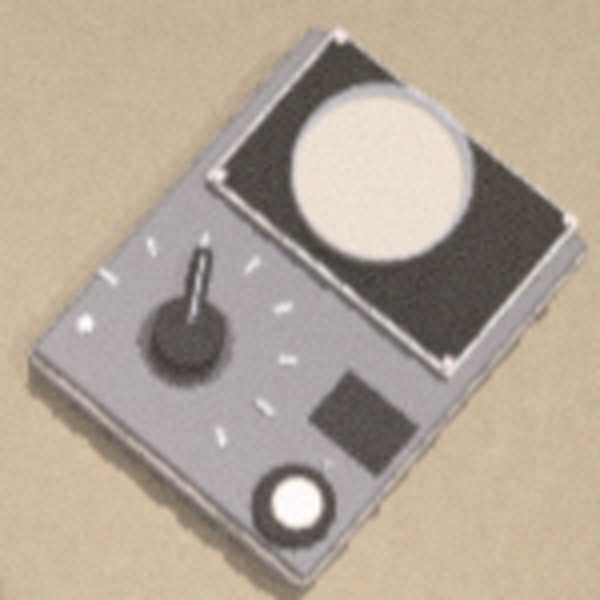

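View pics/side0z.png

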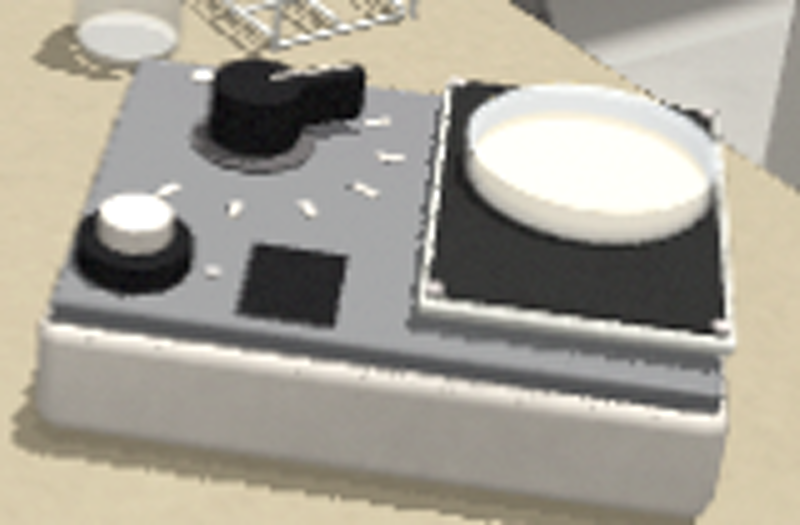

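```bash
cat > h.py <<'E'
import numpy as np,cv2
from rig import calibration
def ray(n,uv):
    c=calibration(n);p=cv2.undistortPoints(np.array(uv,float).reshape(-1,1,2),c["intrinsics"],c["dist"])[:,0]
    T=c["world_from_camera"];d=np.c_[p[:,0],-p[:,1],-np.ones(len(p))]@T[:3,:3].T
    return T[:3,3],d
def onz(n,uv,z):
    o,d=ray(n,uv);return o+d*((z-o[2])/d[:,2])[:,None]
def marks(n,z0,c0):  # blobs on deck, in full px
    a=cv2.imread(f"pics/{n}.png")
    return a
def fit(A,B): # B=R A+t in 2D
    a,b=A-A.mean(0),B-B.mean(0)
    th=np.arctan2((a[:,0]*b[:,1]-a[:,1]*b[:,0]).sum(),(a*b).sum())
    R=np.array([[np.cos(th),-np.sin(th)],[np.sin(th),np.cos(th)]])
    return th,R,B.mean(0)-R@A.mean(0)
E
python3 - <<'E'
from h import *
M=np.array([[-62+52*np.cos(2.0944-i*.5236),33+52*np.sin(2.0944-i*.5236)] for i in range(9)])
z=np.array([(86,323),(108,276),(152,245),(204,240),(252,264),(283,307),(288,359),(264,407),(221,436)],float)
uv0=(z+.5)/4-.5+[310,125]
g=cv2.cvtColor(cv2.imread("pics/top0.png"),cv2.COLOR_BGR2GRAY).astype(float)
uv=[]
for u,v in uv0:
    x,y=int(round(u)),int(round(v));w=g[y-3:y+4,x-3:x+4];yy,xx=np.mgrid[y-3:y+4,x-3:x+4]
    m=np.clip(w-np.median(w)-12,0,None);uv.append((( m*xx).sum()/m.sum(),(m*yy).sum()/m.sum()))
uv=np.array(uv);print(np.round(uv-uv0,1).tolist())
P=onz("top",uv,60)[:,:2]
k=[0,1,2,4,5,6,7,8]
th,R,t=fit(M[k],P[k]);print("top th",th,"t",t,"res",np.round(P-(M@R.T+t),1).tolist())
for nm,p in(("axis",(-62,33)),("btn",(-92,-62))):print(nm,R@p+t)
# lever line at z=87: hub top and tip
L=onz("top",(np.array([[192,322],[204,252],[187,335]])+.5)/4-.5+[310,125],87)[:,:2]
d=L[1]-L[0];print("lever ang shaker",np.arctan2(d[1],d[0])-th,"clk",(2.094-(np.arctan2(d[1],d[0])-th))/.5236, "hub",L[2])
B=onz("top",(np.array([[298,501]])+.5)/4-.5+[310,125],78)[:,:2];print("btn seen z78",B)
# side: marks visible
zs=np.array([(203,75),(377,122),(391,157),(366,189),(308,208),(235,208),(168,188)],float)
us=(zs+.5)/5-.5+[330,240];ks=[0,3,4,5,6,7,8]
Q=onz("side",us,60)[:,:2]
th2,R2,t2=fit(M[ks],Q);print("side th",th2,t2,np.round(Q-(M[ks]@R2.T+t2),1).tolist(),"axis",R2@(-62,33)+t2,"btn",R2@(-92,-62)+t2)
from scipy.spatial.transform import Rotation as Ro
from rig import sense
q=sense()["ee_rot"];print(Ro.from_quat(q,scalar_first=True).as_matrix().round(3))
d=np.load("top0_d.npy")
for p in [(383,251),(384,250)]:
    D=d[p[1],p[0]];o,r=ray("top",[p]);print("btn depth pt",o+r[0]*D)
for p in [(345,225),(375,230),(340,190)]:
    D=d[p[1],p[0]];o,r=ray("top",[p]);print("deck",o+r[0]*D)
E
```

```text
[[-0.2, 0.0], [0.1, 0.1], [-0.2, 0.2], [0.1, -0.3], [0.1, 0.0], [-0.0, 0.1], [-0.2, 0.1], [0.2, -0.1], [-0.1, 0.2]]
top th -0.7139327028594666 t [ 526.64073141 -306.86520377] res [[-0.3, 0.4], [-0.2, 0.1], [0.7, 0.3], [2.3, -0.3], [0.4, -0.4], [-0.0, -0.4], [-0.2, -0.1], [-0.1, -0.1], [-0.3, 0.2]]
axis [ 501.39036078 -241.32575929]
btn [ 416.5095265  -293.48171746]
lever ang shaker 0.5336330531504343 clk 2.9800743828295753 hub [ 499.00825487 -240.05092877]
btn seen z78 [[ 417.15620697 -294.15311515]]
side th -0.7207034573940384 [ 526.32511116 -306.05932597] [[-0.5, 0.2], [-0.7, -0.3], [0.2, -0.3], [0.2, -0.2], [0.1, 0.2], [0.2, 0.1], [0.6, 0.4]] axis [ 501.51906741 -240.35042099] btn [ 416.28704624 -291.93048077]
[[-0.001 -0.968  0.25 ]
 [-0.001  0.25   0.968]
 [-1.     0.    -0.001]]
btn depth pt [ 414.6854162  -291.58553543   80.51222827]
btn depth pt [ 416.56545488 -293.4868214    81.33864676]
deck [ 469.8122742  -218.11396549   62.51049444]
deck [ 459.5458631  -278.80086639   60.21940321]
deck [ 327.64965059 -186.31775873  943.5250116 ]
```

Marks from both views agree to about 1 mm, and the lever is in click 3. Next I'll check obstacle heights on the travel path.

```bash
python3 - <<'E'
from h import *
d=np.load("top0_d.npy");v,u=np.mgrid[0:480,0:640]
o,r=ray("top",np.c_[u.ravel(),v.ravel()]);P=o+r*d.ravel()[:,None]
ok=d.ravel()>0
for n,(a,b,c,e) in dict(wash=(190,195,245,245),bluecap=(208,165,242,200),beaker=(253,170,285,205),bluebox=(230,255,312,315),bin=(75,225,200,305),stool=(90,20,215,140),bucket=(30,115,130,205),rack=(210,115,290,170),dish=(380,145,430,192),btn=(378,246,389,257),hub=(350,203,364,215)).items():
    m=ok&(u.ravel()>=a)&(u.ravel()<=c)&(v.ravel()>=b)&(v.ravel()<=e);Q=P[m];k=Q[:,2].argmax()
    print(n,Q[k].round(),"p99 z",np.percentile(Q[:,2],99).round(1),"median",np.median(Q,0).round())
m=ok&(P[:,2]>120);print("all>120 bbox",[ (int(x),int(y)) for x,y in zip(P[m].min(0),P[m].max(0))])
o1,r1=ray("side",[(305.5,159.5)]);print("straw at y=20..",[ (o1+r1[0]*s).round() for s in (1000,1050,1100,1150,1200)])
E
```

```text
wash [470.  21. 208.] p99 z 203.6 median [489.  32.   3.]
bluecap [512.  40. 113.] p99 z 99.4 median [563.  29.   7.]
beaker [543. -38.  76.] p99 z 72.2 median [560. -57.   4.]
bluebox [358. -23. 121.] p99 z 118.5 median [349. -70.  81.]
bin [461.  62. 114.] p99 z -439.8 median [ 433.  451. -476.]
stool [693.  55.  68.] p99 z -206.6 median [ 956.  335. -214.]
bucket [ 815.  413. -203.] p99 z -210.5 median [ 850.  821. -753.]
rack [576.  26.  97.] p99 z 66.9 median [662. -16.   2.]
dish [ 564. -346.   94.] p99 z 92.9 median [ 579. -338.   89.]
btn [ 420. -301.   85.] p99 z 85.1 median [ 414. -292.   82.]
hub [ 507. -231.   91.] p99 z 90.5 median [ 498. -241.   87.]
all>120 bbox [(36, 917), (-798, 65), (120, 570)]
straw at y=20.. [array([443., -34., 220.]), array([464.,  10., 204.]), array([485.,  53., 189.]), array([507.,  97., 173.]), array([528., 140., 157.])]
```

```bash
cat >> h.py <<'E'
AX=np.array([501.5,-240.8]);TH=-.717
def lever(q,r=34,gap=0,s=14.5):
    f=2.094-q*.5236+TH;e=np.array([np.cos(f),np.sin(f)]);n=np.array([-e[1],e[0]])
    return AX+r*e+(5+s+gap)*n, f+np.pi/2
def rel(xyz,yaw):
    from rig import sense
    from scipy.spatial.transform import Rotation as Ro
    s=sense();R=Ro.from_quat(s["ee_rot"],scalar_first=True).as_matrix()
    z=np.array([np.cos(yaw),np.sin(yaw),0]);x=np.array([0,0,-1.]);D=np.c_[x,np.cross(z,x),z]
    return (R.T@(np.array(xyz)-s["eef_pos"])/300).round(3).tolist(),(Ro.from_matrix(R.T@D).as_rotvec()/.5).round(3).tolist()
E
J='{"linear":[-0.25,-0.65,-0.67],"rotation":[0,0,0],"grip":0}'
python3 -m jog '[{"linear":[-0.25,-0.1,-0.1],"rotation":[0,0,0],"grip":0},{"linear":[-0.25,-0.2,-0.2],"rotation":[0,0,0],"grip":0},{"linear":[-0.25,-0.65,-0.67],"rotation":[0,0,0],"grip":0},{"linear":[-0.25,-0.65,-0.67],"rotation":[0,0,0],"grip":0},{"linear":[-0.25,-0.65,-0.67],"rotation":[0,0,0],"grip":0},{"linear":[-0.25,-0.65,-0.67],"rotation":[0,0,0],"grip":0},{"linear":[-0.25,-0.65,-0.67],"rotation":[0,0,0],"grip":0},{"linear":[-0.25,-0.65,-0.67],"rotation":[0,0,0],"grip":0},{"linear":[-0.25,-0.65,-0.67],"rotation":[0,0,0],"grip":0},{"linear":[-0.25,-0.65,-0.67],"rotation":[0,0,0],"grip":0}]' 30
python3 -c "
from h import *
p,y=lever(3,gap=16);print(p,y,rel([*p,300],y))"
```

```text
time_s: 0.93
eef_pos: [270.0, 264.4, 305.9]
ee_rot: [0.559, -0.432, 0.56, 0.432]
force: [-0.6, -0.2, 1.1]
grip_width: -0.001
[ 541.70041684 -212.51260906] 1.3769963267948966 ([0.02, -1.277, -1.31], [-0.122, -0.002, -0.001])
```

```bash
python3 -m jog '[{"linear":[0,-0.64,-0.66],"rotation":[0,0,0],"grip":0},{"linear":[0,-0.64,-0.66],"rotation":[0,0,0],"grip":0},{"linear":[0,-0.64,-0.66],"rotation":[0,0,0],"grip":0},{"linear":[0,-0.64,-0.66],"rotation":[0,0,0],"grip":0},{"linear":[0,-0.64,-0.66],"rotation":[0,0,0],"grip":0},{"linear":[0,-0.64,-0.66],"rotation":[0,0,0],"grip":0},{"linear":[0,-0.64,-0.66],"rotation":[0,0,0],"grip":0},{"linear":[0,-0.64,-0.66],"rotation":[0,0,0],"grip":0}]'
python3 -c "
from h import *
p,y=lever(3,gap=16);print(p,y,rel([*p,300],y))"
```

```text
time_s: 1.6
eef_pos: [407.5, 22.0, 305.1]
ee_rot: [0.559, -0.431, 0.561, 0.432]
force: [0.4, -0.1, -0.4]
grip_width: 0.001
[ 541.70041684 -212.51260906] 1.3769963267948966 ([0.017, -0.632, -0.642], [-0.128, -0.003, -0.004])
```

```bash
python3 -m jog '[{"linear":[0,-0.63,-0.64],"rotation":[-0.12,0,0],"grip":0},{"linear":[0,-0.63,-0.64],"rotation":[-0.12,0,0],"grip":0},{"linear":[0,-0.63,-0.64],"rotation":[-0.12,0,0],"grip":0},{"linear":[0,-0.63,-0.64],"rotation":[-0.12,0,0],"grip":0},{"linear":[0,-0.63,-0.64],"rotation":[-0.12,0,0],"grip":0},{"linear":[0,-0.63,-0.64],"rotation":[-0.12,0,0],"grip":0},{"linear":[0,-0.63,-0.64],"rotation":[-0.12,0,0],"grip":0},{"linear":[0,-0.63,-0.64],"rotation":[-0.12,0,0],"grip":0},{"linear":[0,-0.63,-0.64],"rotation":[-0.12,0,0],"grip":0},{"linear":[0,-0.63,-0.64],"rotation":[-0.12,0,0],"grip":0}]'
python3 -c "
from h import *
p,y=lever(3,gap=16);print(p,y,rel([*p,110],y))"
```

```text
time_s: 2.43
eef_pos: [541.6, -209.9, 304.9]
ee_rot: [0.546, -0.448, 0.547, 0.449]
force: [0.6, 1.1, -0.1]
grip_width: -0.004
[ 541.70041684 -212.51260906] 1.3769963267948966 ([0.65, -0.004, -0.008], [-0.004, -0.002, -0.005])
```

Descend to z≈110 and look.

```bash
python3 -m jog '[{"linear":[0.1,0,-0.008],"rotation":[0,0,0],"grip":0},{"linear":[0.65,0,-0.008],"rotation":[0,0,0],"grip":0},{"linear":[0.65,0,-0.008],"rotation":[0,0,0],"grip":0},{"linear":[0.65,0,-0.008],"rotation":[0,0,0],"grip":0},{"linear":[0.65,0,-0.008],"rotation":[0,0,0],"grip":0},{"linear":[0.65,0,-0.008],"rotation":[0,0,0],"grip":0},{"linear":[0.65,0,-0.008],"rotation":[0,0,0],"grip":0},{"linear":[0.65,0,-0.008],"rotation":[0,0,0],"grip":0}]'
cat >> h.py <<'E'
def snap(tag):
    from rig import capture
    p,d=capture("side");a=cv2.resize(cv2.convertScaleAbs(p[225:345,330:490,::-1],alpha=1.4),(800,600),interpolation=cv2.INTER_CUBIC);cv2.imwrite(f"pics/{tag}s.png",a)
    p,d=capture("top");cv2.imwrite(f"pics/{tag}raw.png",p[:,:,::-1]);a=cv2.resize(cv2.convertScaleAbs(p[125:275,310:460,::-1],alpha=1.6),(600,600),interpolation=cv2.INTER_CUBIC);cv2.imwrite(f"pics/{tag}t.png",a)
E
python3 -c "
from h import *
snap('a')
p,y=lever(3,gap=12);print(p,y,rel([*p,71],y))"
```

```text
time_s: 3.1
eef_pos: [542.0, -212.1, 113.0]
ee_rot: [0.546, -0.45, 0.547, 0.448]
force: [0.7, 0.5, 0.7]
grip_width: 0.003
[ 540.93006029 -216.437727  ] 1.3769963267948966 ([0.14, 0.001, -0.013], [-0.003, -0.006, 0.005])
```

View pics/as.png

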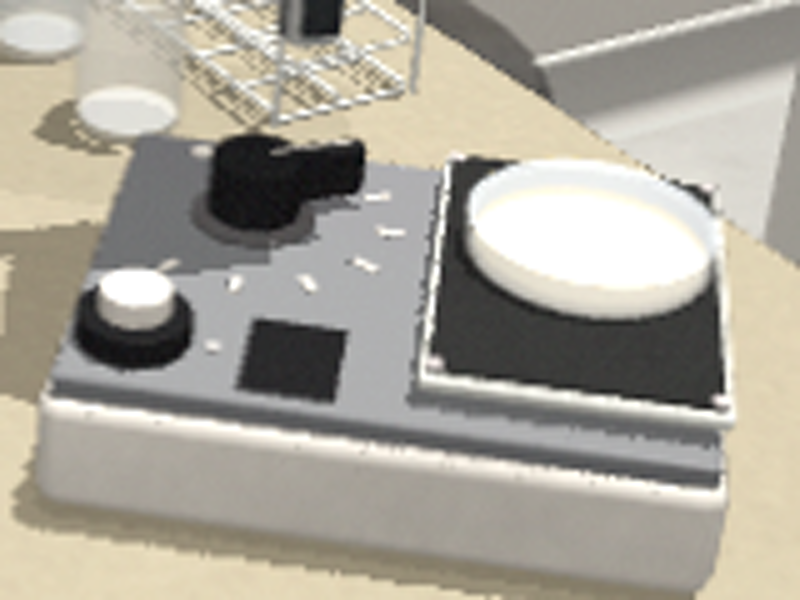

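View pics/at.png

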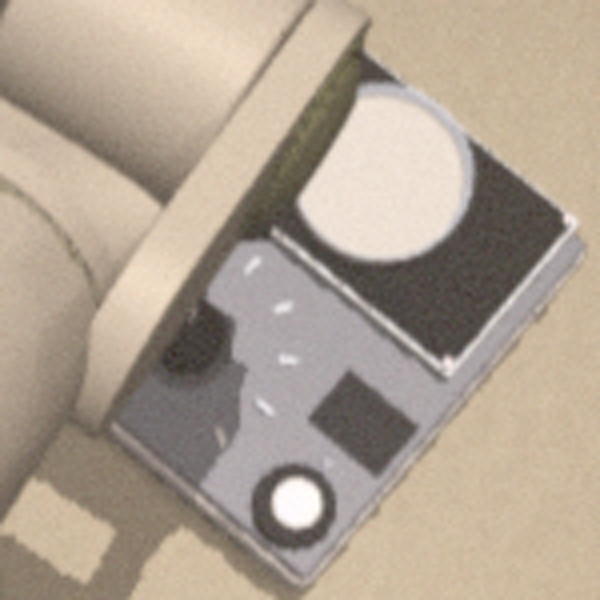

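The fingertips, at (315,35) in the side crop, are above and behind the lever, and nothing has been touched. Now I'll descend beside the lever.

```bash
python3 -m jog '[{"linear":[0.07,0,0],"rotation":[0,0,0],"grip":0},{"linear":[0.14,0,0],"rotation":[0,0,0],"grip":0},{"linear":[0.14,0,-0.005],"rotation":[0,0,0],"grip":0},{"linear":[0.14,0,-0.01],"rotation":[0,0,0],"grip":0},{"linear":[0.14,0,-0.01],"rotation":[0,0,0],"grip":0}]'
python3 -c "
from h import *
snap('b')
for q,g in((3,8),(3,4),(3,0),(3.25,0),(3.5,0),(3.75,0)):
  p,y=lever(q,gap=g);print(q,g,p,y,rel([*p,71],y))"
```

```text
time_s: 3.62
eef_pos: [542.3, -216.5, 73.1]
ee_rot: [0.546, -0.451, 0.546, 0.447]
force: [1.3, -0.2, 0.3]
grip_width: -0.001
3 8 [ 540.15970373 -220.36284493] 1.3769963267948966 ([0.006, 0.004, -0.015], [-0.003, -0.008, 0.01])
3 4 [ 539.38934718 -224.28796286] 1.3769963267948966 ([0.006, 0.004, -0.028], [-0.003, -0.008, 0.01])
3 0 [ 538.61899062 -228.21308079] 1.3769963267948966 ([0.006, 0.004, -0.042], [-0.003, -0.008, 0.01])
3.25 0 [ 539.94435749 -233.1657759 ] 1.2460963267948966 ([0.006, -0.004, -0.057], [0.259, -0.007, 0.01])
3.5 0 [ 540.61192766 -238.24909532] 1.1151963267948966 ([0.006, -0.009, -0.073], [0.52, -0.006, 0.011])
3.75 0 [ 540.61027878 -243.37606162] 0.9842963267948966 ([0.007, -0.012, -0.09], [0.782, -0.005, 0.011])
```

View pics/bs.png

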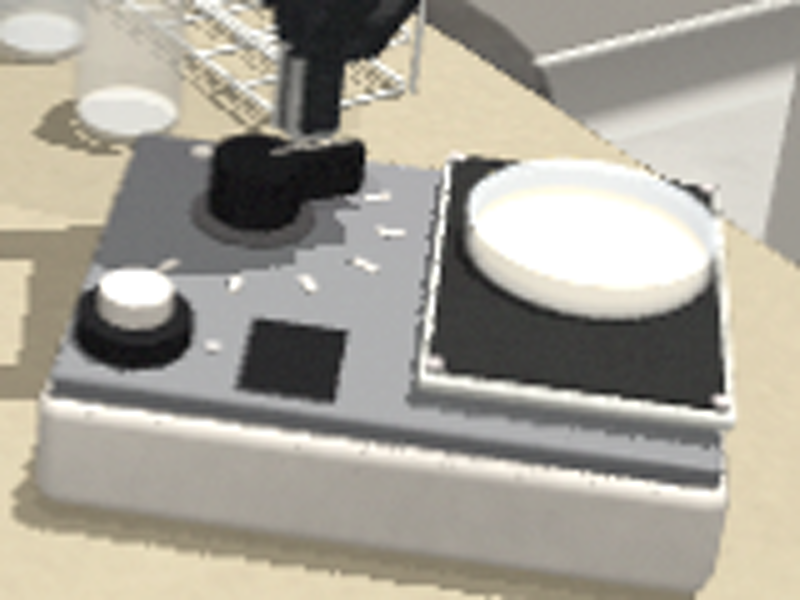

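Fingertips are down behind the lever. I'll push gently toward the 3.5 position.

```bash
python3 -m jog '[{"linear":[0.005,0.002,-0.015],"rotation":[0,0,0],"grip":0},{"linear":[0.006,0.003,-0.028],"rotation":[0,0,0],"grip":0},{"linear":[0.006,0.003,-0.035],"rotation":[0,0,0],"grip":0},{"linear":[0.006,0.003,-0.042],"rotation":[0,0,0],"grip":0},{"linear":[0.006,0,-0.047],"rotation":[0.09,0,0],"grip":0},{"linear":[0.006,-0.002,-0.052],"rotation":[0.17,0,0],"grip":0},{"linear":[0.006,-0.004,-0.057],"rotation":[0.26,0,0],"grip":0},{"linear":[0.006,-0.004,-0.057],"rotation":[0.26,0,0],"grip":0}]'
python3 -c "
from h import *
snap('c')
for q,g in((3.25,0),(3.5,0),(3.75,0),(4,0)):
  p,y=lever(q,gap=g);print(q,g,p,y,rel([*p,71],y))"
```

```text
time_s: 4.38
eef_pos: [540.2, -233.3, 71.2]
ee_rot: [0.575, -0.414, 0.574, 0.41]
force: [0.2, 0.9, 0.7]
grip_width: 0.002
3.25 0 [ 539.94435749 -233.1657759 ] 1.2460963267948966 ([0.001, 0.001, -0.0], [0.001, -0.006, 0.011])
3.5 0 [ 540.61192766 -238.24909532] 1.1151963267948966 ([0.001, -0.007, -0.016], [0.263, -0.005, 0.012])
3.75 0 [ 540.61027878 -243.37606162] 0.9842963267948966 ([0.001, -0.012, -0.032], [0.525, -0.004, 0.012])
4 0 [ 539.93943907 -248.45895059] 0.8533963267948966 ([0.001, -0.016, -0.048], [0.787, -0.004, 0.012])
```

View pics/cs.png

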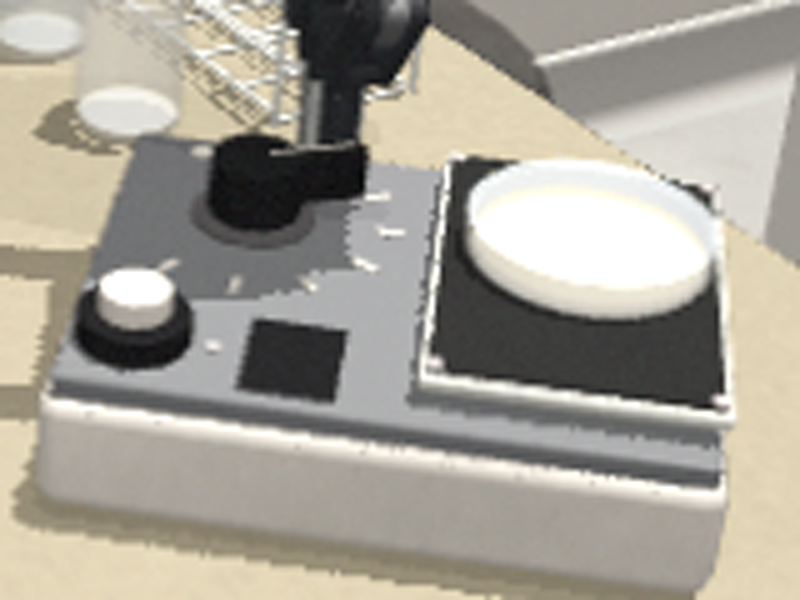

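The lever has begun to turn: its line's end moved from (362,142) to (360,147). I'll continue to nominal 3.7.

```bash
python3 -m jog '[{"linear":[0.001,-0.002,-0.005],"rotation":[0.09,0,0],"grip":0},{"linear":[0.001,-0.004,-0.01],"rotation":[0.17,0,0],"grip":0},{"linear":[0.001,-0.007,-0.016],"rotation":[0.26,0,0],"grip":0},{"linear":[0.001,-0.008,-0.021],"rotation":[0.35,0,0],"grip":0},{"linear":[0.001,-0.01,-0.026],"rotation":[0.43,0,0],"grip":0},{"linear":[0.001,-0.011,-0.03],"rotation":[0.48,0,0],"grip":0},{"linear":[0.001,-0.011,-0.03],"rotation":[0.48,0,0],"grip":0}]'
python3 -c "
from h import *
snap('d')
for q,g in((3.75,0),(4,0),(4.25,0),(4.5,0)):
  p,y=lever(q,gap=g);print(q,g,p,y,rel([*p,71],y))"
```

```text
time_s: 5.07
eef_pos: [540.3, -243.0, 70.9]
ee_rot: [0.62, -0.343, 0.619, 0.339]
force: [0.2, 0.1, -0.0]
grip_width: 0.0
3.75 0 [ 540.61027878 -243.37606162] 0.9842963267948966 ([-0.0, -0.002, -0.001], [0.047, -0.003, 0.012])
4 0 [ 539.93943907 -248.45895059] 0.8533963267948966 ([-0.0, -0.009, -0.017], [0.309, -0.002, 0.012])
4.25 0 [ 538.61088682 -253.41079218] 0.7224963267948966 ([-0.0, -0.014, -0.033], [0.571, -0.001, 0.012])
4.5 0 [ 536.64735405 -258.14685861] 0.5915963267948966 ([-0.0, -0.017, -0.05], [0.833, -0.001, 0.012])
```

View pics/ds.png

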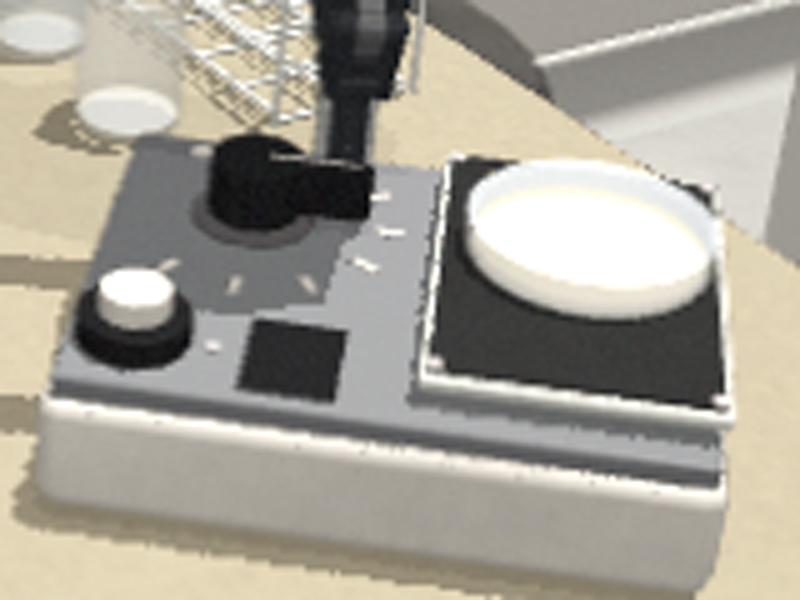

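View pics/dt.png

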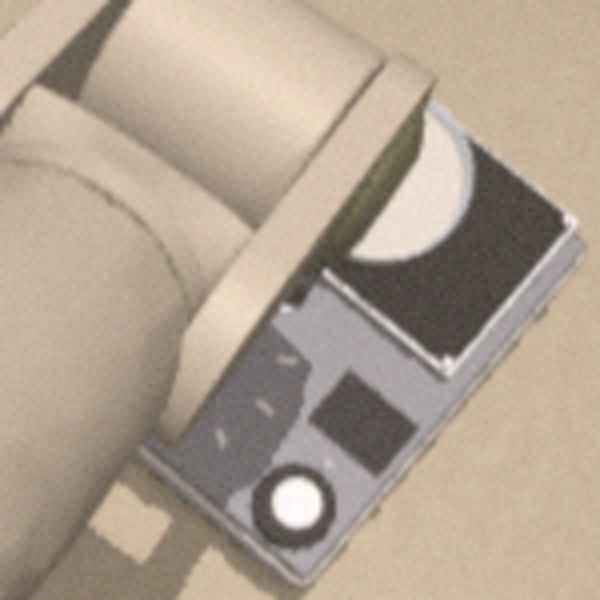

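```bash
cat >> h.py <<'E'
def sideq(a,b):
    L=onz("side",(np.array([a,b],float)+.5)/5-.5+[330,225],87)[:,:2];d=L[1]-L[0]
    f=np.arctan2(*(L[1]-AX)[::-1]);print("click by line",(2.094+TH-np.arctan2(d[1],d[0]))/.5236,"by end",(2.094+TH-f)/.5236,L.round(1))
E
python3 -c "
from h import *
sideq((275,155),(362,142));sideq((272,153),(360,147));sideq((273,157),(366,168))"
```

```text
click by line 2.948978318949244 by end 3.122971064406215 [[ 505.4 -245.2]
 [ 541.2 -251.3]]
click by line 3.2325063562277863 by end 3.299082548633686 [[ 505.2 -243.4]
 [ 538.2 -254.2]]
click by line 3.9608062316433785 by end 4.087553705617744 [[ 503.8 -246.2]
 [ 530.6 -268.6]]
```

It's in click 4. Now for the second click.

```bash
python3 -m jog '[{"linear":[0,-0.005,-0.008],"rotation":[0.15,0,0],"grip":0},{"linear":[0,-0.009,-0.017],"rotation":[0.31,0,0],"grip":0},{"linear":[0,-0.011,-0.022],"rotation":[0.4,0,0],"grip":0},{"linear":[0,-0.012,-0.028],"rotation":[0.48,0,0],"grip":0},{"linear":[0,-0.014,-0.033],"rotation":[0.57,0,0],"grip":0},{"linear":[0,-0.015,-0.038],"rotation":[0.65,0,0],"grip":0},{"linear":[0,-0.015,-0.038],"rotation":[0.65,0,0],"grip":0}]'
python3 -c "
from h import *
for q,g in((4.4,0),(4.5,0),(4.6,0),(4.7,0)):
  p,y=lever(q,gap=g);print(q,g,p,y,rel([*p,71],y))"
```

```text
time_s: 5.75
eef_pos: [538.2, -254.9, 71.0]
ee_rot: [0.667, -0.239, 0.665, 0.235]
force: [1.7, -0.2, -0.8]
grip_width: 0.002
4.4 0 [ 537.50705215 -256.28361055] 0.6439563267948963 ([-0.0, -0.002, -0.005], [0.077, 0.002, 0.013])
4.5 0 [ 536.64735405 -258.14685861] 0.5915963267948966 ([-0.0, -0.005, -0.011], [0.182, 0.002, 0.013])
4.6 0 [ 535.69131904 -259.96255991] 0.5392363267948967 ([-0.0, -0.008, -0.017], [0.287, 0.002, 0.013])
4.7 0 [ 534.64156757 -261.72573772] 0.48687632679489656 ([-0.0, -0.01, -0.024], [0.392, 0.003, 0.013])
```

```bash
python3 -m jog '[{"linear":[0,-0.002,-0.005],"rotation":[0.08,0,0],"grip":0},{"linear":[0,-0.005,-0.011],"rotation":[0.18,0,0],"grip":0},{"linear":[0,-0.008,-0.017],"rotation":[0.28,0,0],"grip":0},{"linear":[0,-0.01,-0.023],"rotation":[0.38,0,0],"grip":0},{"linear":[0,-0.01,-0.023],"rotation":[0.38,0,0],"grip":0},{"linear":[0,-0.01,-0.023],"rotation":[0.38,0,0],"grip":0}]'
python3 -c "
from h import *
snap('e')
p,y=lever(4.5,gap=12);print(p,y,rel([*p,71],y))"
```

```text
time_s: 6.25
eef_pos: [534.6, -261.5, 70.9]
ee_rot: [0.687, -0.175, 0.684, 0.171]
force: [0.5, 0.1, -0.6]
grip_width: -0.001
[ 546.60797189 -251.45461741] 0.5915963267948966 ([-0.0, 0.01, 0.051], [-0.194, 0.003, 0.012])
```

View pics/es.png

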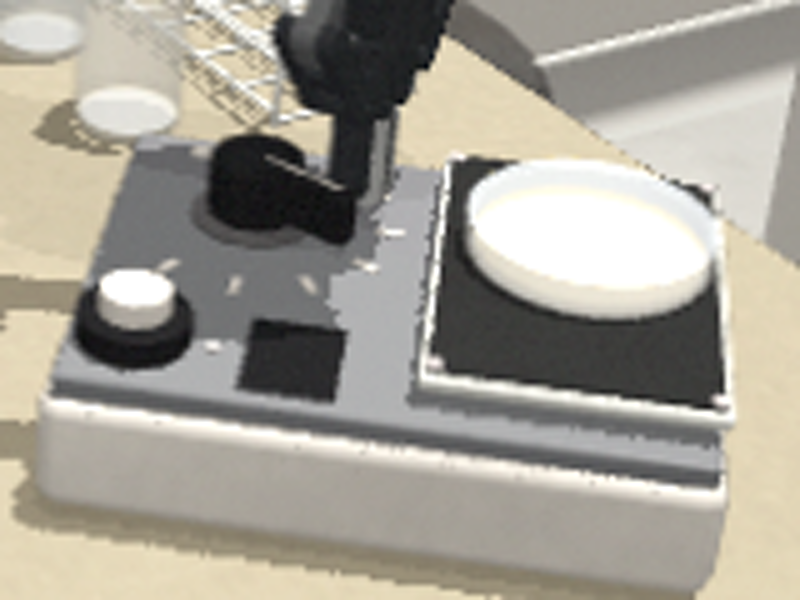

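```bash
python3 -m jog '[{"linear":[0,0,0.01],"rotation":[0,0,0],"grip":0},{"linear":[-0.05,0,0.015],"rotation":[0,0,0],"grip":0},{"linear":[-0.17,0,0.015],"rotation":[0,0,0],"grip":0},{"linear":[-0.2,0,0.015],"rotation":[0,0,0],"grip":0},{"linear":[-0.2,0,0.015],"rotation":[0,0,0],"grip":0}]'
python3 -c "
from h import *
sideq((268,157),(347,192))
snap('f')
B=[416.4,-292.7]
print(rel([*B,130],.45),rel([*B,95],.45))"
```

```text
time_s: 6.77
eef_pos: [539.7, -259.6, 134.1]
ee_rot: [0.688, -0.177, 0.683, 0.17]
force: [-0.3, 0.6, 0.5]
grip_width: -0.006
click by line 5.027338375498879 by end 5.0665835467640665 [[ 502.1 -245.4]
 [ 513.5 -280.3]]
([0.001, 0.094, -0.411], [0.091, 0.004, 0.012]) ([0.117, 0.095, -0.412], [0.091, 0.004, 0.012])
```

View pics/fs.png

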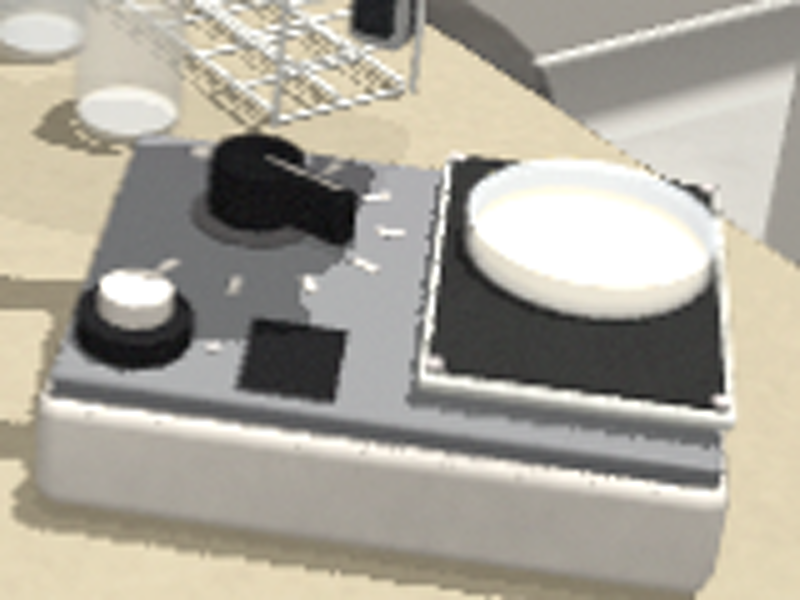

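The lever rests in click 5 (measured 5.03), with the fingers clear. Now to move over the button.

```bash
python3 -m jog '[{"linear":[0,0.03,-0.12],"rotation":[0.04,0,0],"grip":0},{"linear":[0,0.06,-0.25],"rotation":[0.09,0,0],"grip":0},{"linear":[0,0.095,-0.41],"rotation":[0.09,0,0],"grip":0},{"linear":[0,0.095,-0.41],"rotation":[0.09,0,0],"grip":0},{"linear":[0,0.095,-0.41],"rotation":[0.09,0,0],"grip":0},{"linear":[0,0.095,-0.41],"rotation":[0.09,0,0],"grip":0},{"linear":[0.11,0.095,-0.41],"rotation":[0.09,0,0],"grip":0},{"linear":[0.13,0.095,-0.41],"rotation":[0.09,0,0],"grip":0},{"linear":[0.13,0.095,-0.41],"rotation":[0.09,0,0],"grip":0}]'
python3 -c "
from h import *
snap('g')
B=[416.4,-292.7]
print(rel([*B,84],.45))"
```

```text
time_s: 7.62
eef_pos: [416.8, -290.9, 89.2]
ee_rot: [0.689, -0.159, 0.689, 0.158]
force: [0.2, -0.5, -0.7]
grip_width: -0.004
([0.025, 0.0, -0.004], [0.004, 0.004, 0.011])
```

View pics/gs.png

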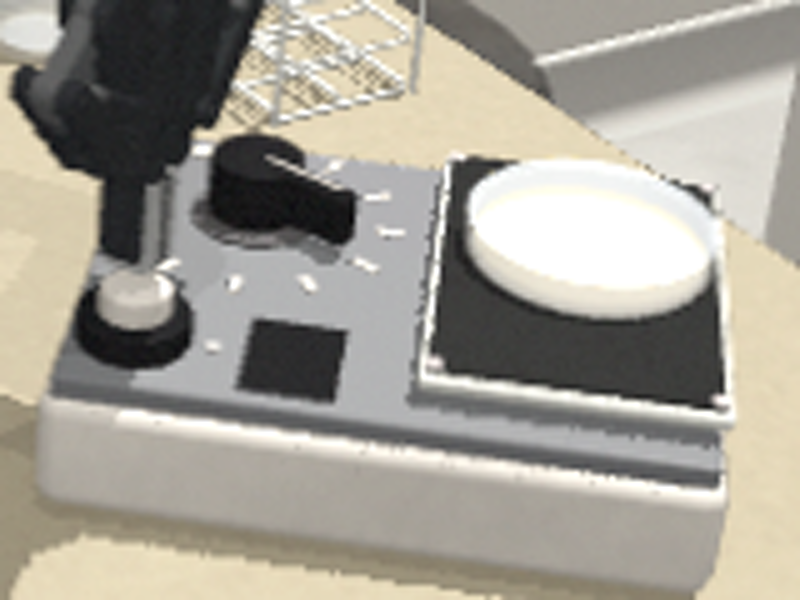

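The fingertips, around (135,262), are over the button. I'll press in small steps.

```bash
python3 -m jog '[{"linear":[0.01,0,-0.005],"rotation":[0,0,0],"grip":0},{"linear":[0.02,0,-0.005],"rotation":[0,0,0],"grip":0},{"linear":[0.03,0,-0.005],"rotation":[0,0,0],"grip":0},{"linear":[0.03,0,-0.005],"rotation":[0,0,0],"grip":0}]'
python3 -m jog '[{"linear":[0.004,0,0],"rotation":[0,0,0],"grip":0},{"linear":[0.008,0,0],"rotation":[0,0,0],"grip":0},{"linear":[0.008,0,0],"rotation":[0,0,0],"grip":0}]'
```

```text
time_s: 8.05
eef_pos: [416.2, -292.7, 82.3]
ee_rot: [0.69, -0.16, 0.688, 0.157]
force: [0.2, 0.2, -0.1]
grip_width: -0.004
time_s: 8.3
eef_pos: [416.3, -292.8, 80.0]
ee_rot: [0.69, -0.16, 0.688, 0.157]
force: [-1.0, 0.4, 2.3]
grip_width: 0.0
```

Contact begins at about 81 mm. I'll go on about 3 mm at a time, watching the force.

```bash
python3 -m jog '[{"linear":[0.005,0,0],"rotation":[0,0,0],"grip":0},{"linear":[0.01,0,0],"rotation":[0,0,0],"grip":0},{"linear":[0.01,0,0],"rotation":[0,0,0],"grip":0}]'
python3 -m jog '[{"linear":[0.004,0,0],"rotation":[0,0,0],"grip":0},{"linear":[0.008,0,0],"rotation":[0,0,0],"grip":0},{"linear":[0.008,0,0],"rotation":[0,0,0],"grip":0}]'
```

```text
time_s: 8.55
eef_pos: [416.3, -292.9, 76.9]
ee_rot: [0.69, -0.16, 0.688, 0.157]
force: [-0.9, 0.9, 3.3]
grip_width: 0.003
time_s: 8.8
eef_pos: [416.4, -292.9, 75.8]
ee_rot: [0.69, -0.16, 0.688, 0.156]
force: [-4.5, 3.8, 17.4]
grip_width: -0.001
```

```bash
python3 -c "
from h import *
snap('h')"
```

```text
(no output)
```

View pics/hs.png

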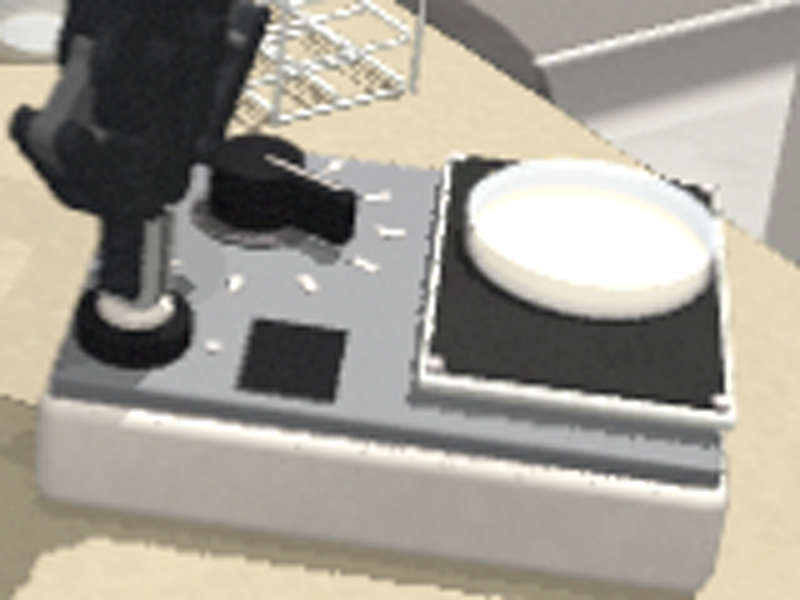

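The button cap is sunk flush into its housing at (135,310), and the fingertip is on the cap. I'll lift off and move clear.

```bash
python3 -m jog '[{"linear":[-0.02,0,0],"rotation":[0,0,0],"grip":0},{"linear":[-0.05,0,0],"rotation":[0,0,0],"grip":0},{"linear":[-0.4,0,0],"rotation":[0,0,0],"grip":0},{"linear":[-0.4,0,0],"rotation":[0,0,0],"grip":0},{"linear":[-0.4,0,0],"rotation":[0,0,0],"grip":0},{"linear":[-0.4,0,-0.3],"rotation":[0,0,0],"grip":0},{"linear":[-0.4,0,-0.3],"rotation":[0,0,0],"grip":0},{"linear":[-0.4,0,-0.3],"rotation":[0,0,0],"grip":0},{"linear":[-0.4,0,-0.3],"rotation":[0,0,0],"grip":0},{"linear":[-0.4,0,-0.3],"rotation":[0,0,0],"grip":0}]'
python3 -c "
from h import *
snap('i')"
```

```text
time_s: 9.73
eef_pos: [335.1, -331.7, 195.7]
ee_rot: [0.691, -0.16, 0.688, 0.156]
force: [0.0, 0.3, -0.1]
grip_width: -0.001
```

View pics/is.png

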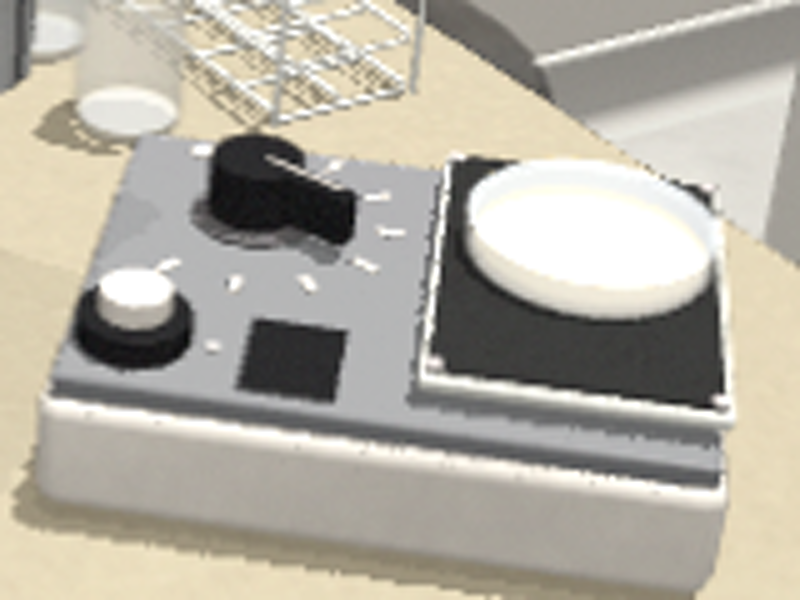

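View pics/iraw.png

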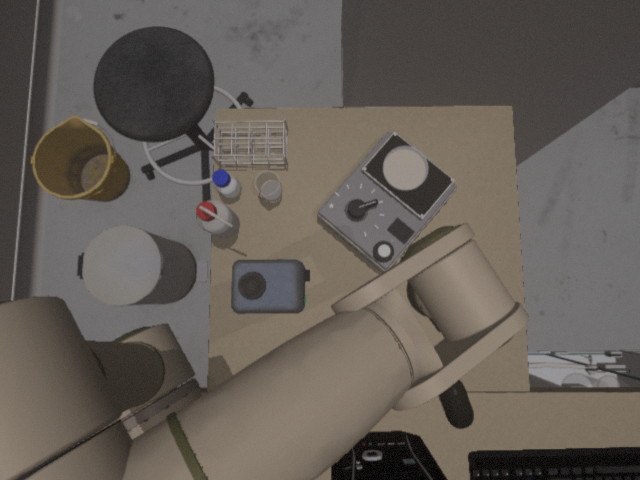

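The lever line points at the fifth dash (tip at top-view (377,201), dash at (380,202)). The button is back up, and the dish, beaker and bottle look unmoved.

```bash
python3 -c "
from rig import finish_job;print(finish_job())"
```

```text
the job is handed in; nothing more can be done
None
```

The selector is in click 5 and the start button has been pressed once, after that. I handed the job in at about 9.8 s of the 38 s.

- **Selector:** The lever started in click 3. I pushed it clockwise with the shut fingertips, one click at a time. Side forces stayed under 2 N in the end-of-call readings; forces during a push weren't logged. After backing off I measured it at 5.03 to 5.07 clicks in the side view. In the last top view it points at the fifth dash.
- **Start button:** The fingertips met it at about 81 mm and pressed until it bottomed at 75.8 mm, with 17 N on the tool. The picture showed the cap flush in its housing. After lifting off it was visibly up again.
- **Surroundings:** The dish, beaker and bottles look unmoved in the last pictures. The arm hid the marker pen in the final top view, so I didn't re-check it there, but the fingers never went near it. At hand-in the tool was clear at z = 196 mm with no force reading.

No check failed. The two cameras placed the selector within about 1 mm of each other, and the button within about 1.6 mm.

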